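# Turn the board holder to its front slot and bolt it

## Robot

A 6-joint arm with a two-finger parallel gripper is mounted at the origin on the work surface. World frame = base frame: x ahead of the robot, y to its left, z up, the work surface at z = 0. Lengths are in m, angles in rad, forces in N, time in s.
With the tool pointing down it reaches from about 0.35 to 0.975 m from the base axis. Payload 4.9 kg.
Tool frame: the origin (TCP) lies midway between the tips of the shut fingers; the grasp point (between the pads) lies 19 mm behind it; z points along the fingers, y is the line along which they close (so a half turn about z gives the same grasp; the last joint's range is limited). The gripper opens to 85 mm and grips with 20 to 120 N. Pads are 22 mm wide; open, the fingers measure 114 mm over their backs; the gripper's body (76 mm by 85 mm) begins 54 mm behind the grasp point. The pads swing forward as they close: fully open they stand 13 mm farther back than shut.
Start: joints at [-1.371, 0.053, 1.613, -0, 1.476, -0.119], TCP at [0.196, -0.593, 0.231] pointing down, gripper open.
Joint ranges: [-3.01, 3.01], [-1.01, 2.22], [0.06, 2.58], [-1.02, 4.17], [0.09, 2.62], [-3.14, 3.14]. Speed limits (rad/s): [2.57, 2.57, 3.14, 3.14, 3.14, 3.14].

## Interface

Orientations are given as a rotation vector (axis times angle).
In Python, from station import ctrl gives the robot as it stands.
- The arm moves only by the tool carry_out, never from a script. Its argument "moves" is a list of rows, each an object of numbers: "x", "y", "z": the shift along the tool's x, y, z in units of 25 mm (1.0 is 25 mm); "turn": the turn about the tool's z in rad. In form: [{"x": .., "y": .., "z": .., "turn": ..}, ...]. A call has exactly 8 rows; each row shifts and turns the commanded pose from where the row before left it, along the tool's axes as they then stand; what a row does not reach is not made up. A row lasts 1/10 s, in which the tool goes at most 50 mm and 8.59 degrees, less where a joint would pass 70% of its speed; a pose out of reach is approached as far as the arm can. A call is refused whole if a number of a shift passes 1 or a number of a turn 0.15, either way. A call with a gripper value outside its range is refused whole. "grip" is the finger opening in mm, from 0 to 85.4, set as the call begins (left out, the last holds). The fingers move at their own pace and stop on an object; "newtons" is the grip in N (left out, the last holds). Time passes only in rows, so rows that do not move let the fingers close, or fill a call up. It gives the time, the measured TCP pose, the force, the opening and the grip force at its end, in the units of the state.
- ctrl.get_obs(): the state, without advancing time (a new reading comes with each control period).
- ctrl.get_image(name): name is "scene" or "top" or "wrist"; returns the picture (400x640x3 uint8, red, green, blue); there is no depth.
- ctrl.calibration(name): a dict with "fx", "fy", "cx", "cy" (pixels), "k1" (the pictures are not rectified: a ray, as slopes to the right and down, at radius r is drawn at 1 + k1 r^2 times it, then the intrinsics apply), "R" (3x3) and "t" (3): a world point X has camera coordinates R X + t; the wrist camera has in their place "T_tool_cam" (4x4, takes a point from camera to tool coordinates, whose origin is the TCP and whose axes are the flange's). Camera axes: x right, y down, z forward; pixel columns grow to the right and rows downward; lengths in m; the calibration is good to about 2 mm. A picture is of the moment at which its call begins: read the wrist's pose just before it. calibration takes no time and is no camera call.
- ctrl.finish_job(): hands the job in; it is judged then, once.
Trained networks look in the newest picture that a camera, given by its name, has taken for a name from the list of things; names that differ only in an ending like _2 or _b are one class to them, and where a whole thing is asked for, a point or a joint stands for the part that bears it (a point fixed in the world has none). Each returns a list of dicts, best first, with "confidence" (0 to 1); they miss things now and then, are a little off and sometimes report something else, mostly with a low value. They report only what shows in the picture. A call takes as long as a camera call.
- ctrl.look_for(camera, query): "rect" ([left, top, width, height] in pixels, round what is visible of it).
- ctrl.mark_of(camera, query): "pixel" ([column, row] in pixels: a listed point, or the origin of a listed thing).
The state is a dict: "t": time; "q": joint angles; "dq": joint speeds; "effort": joint torques, N m; "tool_pos": TCP position; "tool_rot": TCP orientation; "contact_force": force on the tool from outside, world axes, zero at the start; "wrist_torque": the same for the moment, N m; "opening": finger opening in m; "grip_force": force on a finger pad.
Only numpy, scipy, OpenCV 4.12 (cv2) and the standard library are available. Lean on these libraries where they do the work, as an engineer would, in place of code of your own. Each camera call takes 0.05 s, during which the arm holds its last target. There are 200 camera calls.

## Task

Set the rotary board holder for work on the edge connector: turn the slotted disc, which has two posts to push on, until the slot in front of the clamped board's gold edge contacts lines up with the locking bolt, then push the bolt, which has an upright knob, fully home through that slot. Nothing is picked up: do not touch the board itself, and leave everything else on the desk where it stands.

Things in the scene. Friction and masses are not known exactly. Their poses are not given: they have to be found in the camera images.
- holder: the rotary board holder's dark steel base, screwed to the desk: a plate 216 x 216 mm, 10 mm thick. Origin on the disc's vertical axis, at desk level; z up. The locking bolt lies on its -y side, along its y axis, on a tongue 64 mm wide that reaches to y = -212 mm.
- turntable: steel disc, 190 mm across, 8 mm thick, turning endlessly either way on the holder's vertical axis; friction of 0.12 N m (1.5 N at a post) keeps it where it is left. Origin on the axis at its underside, 30 mm above the desk. Six slots in the rim, every 60 degrees: 14 mm wide, 24 mm at the mouth, 27 mm deep. The wanted one is at its +x; it lines up when +x points along the holder's -y.
- slot (a point): point on the disc's top face in the mouth of the wanted slot, the one in front of the gold edge contacts, 88 mm from the axis along the disc's +x
- post_a (a point): top of the post on the disc's +y side: upright cylinder 16 mm across, from the disc's top face (38 mm above the desk) up to 80 mm, 84 mm from the axis
- post_b (a point): top of the post on the disc's -y side, the same size, 84 mm from the axis
- board: brown display board clamped on the disc, turning with it, 150 (x) x 80 (y) mm, centred on the axis. Origin at its underside, 52 mm above the desk; x points to the row of gold edge contacts; the black rack of glowing glass tubes at the other end reaches 86 mm above the desk. Jaws hold its long edges, up to 50 mm from the axis. Not to be touched.
- bolt (a joint): how far the steel bolt is pushed in, in m: 0 drawn back (starts at up to 0.004), 0.032 fully home at its stop, nose 26 mm deep in the slot. The bar, 10 mm wide with a rounded nose, slides at the disc's height along the holder's +y, towards the axis. Between slots the disc's rim stops it at about 0.006. It takes about 2.5 N and stays where it is left.
- bolt_knob (a point): top of the bolt's upright black knob, 18 mm across, from 44 to 76 mm above the desk, at the bolt's outer end: 180 mm from the holder's axis along its -y when drawn back, 148 mm when home. The two keepers between knob and disc reach out to 132 mm from the axis and up to 45 mm above the desk.
- tin: round aluminium tin of screws, 44 mm across, 26 mm tall, beside the bolt; origin under its centre
- reel: reel of solder wire with black flanges, standing flat, 54 mm across, 38 mm tall, on the other side of the bolt; origin under its centre
- screwdriver: small black-handled screwdriver, 150 mm long, lying near the holder; origin under its middle, x along it
- caliper: steel caliper, 150 mm long, lying on the desk
- spare_board: second display board of the same kind, 150 x 80 mm and 34 mm tall, lying loose on the desk
- puck: round grey loudspeaker, 98 mm across, 43 mm tall
- controller: black game controller, about 100 x 150 mm, 50 mm tall

How it is judged:
On the way, in this order (a step that is already met when the one before it is completed fails the run):
1. the slot in front of the gold contacts lines up with the bolt (x of slot in the frame of holder between -0.006 and 0.006 m and y of slot in the frame of holder below 0 m), for 0.1 s.
2. the bolt is pushed home (value of joint bolt above 0.029 m), for 0.2 s.
At the end, for the whole second after the job is handed in: The bolt is within 3 mm of its stop, in the slot in front of the board's gold contacts (slot mouth within 5 mm of the bolt's line, disc at rest), and every loose thing on the desk is within 20 mm of where it stood (value of joint bolt above 0.029 m and x of slot in the frame of holder between -0.005 and 0.005 m and y of slot in the frame of holder below 0 m and angular speed of turntable below 0.05 rad/s and distance of each of tin, reel, screwdriver, caliper, spare_board, puck, controller from where it was at the start of the episode below 0.02 m); the robot touches nothing.
It fails at once if the board on the holder is touched (contact force between any of the fingers, the arm and board above 1 N).
It fails at once if something else on the desk is picked up or pushed away (distance of any of tin, reel, screwdriver, caliper, spare_board, puck, controller from where it was at the start of the episode above 0.02 m).
It also fails if it takes over 54 s, if anything falls off the work surface, if the arm or the gripper's body presses on something with over 40 N, if the wrist force passes 120 N, or if a joint passes its speed limit or range.

## Working session

There is one attempt and no reset: what is moved stays moved. The work goes in short steps, Python scripts to look and compute and a tool call to move; the robot and the scene stay as the last step left them, time stands still between calls to the robot, and variables do not carry over. Pictures are saved under pics/ and viewed, at most 10 in all, crops included, and the job is handed in when it is done.

Besides the shell and the picture viewer there is one more tool, called as name(argument=value, ...), one argument or row to a line, values as JSON. carry_out: Moves the arm, as the interface text tells. Its arguments: {"type":"object","properties":{"moves":{"type":"array"},"grip":{"type":"number"},"newtons":{"type":"number"}},"required":["moves"]}

```bash
mkdir -p pics; cat > h.py <<'E'
import numpy as np, cv2
from station import ctrl
from scipy.spatial.transform import Rotation as R
def ray(cam,px,obs=None):
    c=ctrl.calibration(cam); a=np.array([(px[0]-c["cx"])/c["fx"],(px[1]-c["cy"])/c["fy"]])
    s=a.copy()
    for _ in range(20): s=a/(1+c["k1"]*(s@s))
    d=np.r_[s,1]
    if "T_tool_cam" in c:
        o=obs or ctrl.get_obs(); T=np.array(c["T_tool_cam"]); Q=R.from_rotvec(o["tool_rot"]).as_matrix()
        return Q@T[:3,3]+np.array(o["tool_pos"]), Q@T[:3,:3]@d
    Rm=np.array(c["R"]); return -Rm.T@np.array(c["t"]), Rm.T@d
def at(cam,px,z,obs=None):
    o,d=ray(cam,px,obs); return o+d*(z-o[2])/d[2]
def proj(cam,X):
    c=ctrl.calibration(cam); p=np.array(c["R"])@X+np.array(c["t"]); s=p[:2]/p[2]; s=s*(1+c["k1"]*(s@s))
    return np.array([c["fx"]*s[0]+c["cx"],c["fy"]*s[1]+c["cy"]])
E
python3 - <<'E'
from h import *
np.set_printoptions(precision=4,suppress=True)
for cam in("top","scene"):
    im=ctrl.get_image(cam); cv2.imwrite(f"pics/{cam}0.png",im[:,:,::-1])
    for q,z in dict(holder=0,turntable=.03,slot=.038,post_a=.08,board=.052,bolt_knob=.076,tin=0,reel=0,screwdriver=0).items():
        for m in ctrl.mark_of(cam,q)[:2]: print(cam,q,round(m["confidence"],2),np.round(m["pixel"],1),at(cam,m["pixel"],z)[:2])
o=ctrl.get_obs();print(o["t"],o["tool_pos"],o["tool_rot"],R.from_rotvec(o["tool_rot"]).as_matrix())
E
```

```text
top holder 0.9 [289.9 177.2] [0.5708 0.1046]
top turntable 0.86 [288.6 176.3] [0.5677 0.107 ]
top turntable 0.38 [427.1 259.1] [ 0.2768 -0.3589]
top slot 0.72 [306.2 153.1] [0.6477 0.0452]
top slot 0.62 [259.2 160.1] [0.6249 0.2085]
top post_a 0.9 [309.7 190.7] [0.5073 0.0333]
top post_a 0.73 [305.4 156.3] [0.6251 0.0467]
top board 0.58 [286.4 176.5] [0.5624 0.1128]
top board 0.36 [288.3 178.3] [0.5561 0.1063]
top bolt_knob 0.61 [337.2 191. ] [ 0.5058 -0.058 ]
top tin 0.62 [346.9 173.2] [ 0.5827 -0.0975]
top tin 0.25 [290.  177.8] [0.5686 0.1042]
top reel 0.72 [326.4 216. ] [ 0.4312 -0.0223]
top screwdriver 0.66 [259.  159.7] [0.6361 0.215 ]
scene holder 0.7 [366.2 225.2] [0.5624 0.1027]
scene turntable 0.72 [368.9 215.2] [0.5584 0.1123]
scene turntable 0.38 [169.8 328.3] [ 0.56   -0.4405]
scene slot 0.8 [371.2 245. ] [0.6415 0.0508]
scene slot 0.51 [159.4 237.1] [ 0.3182 -0.3618]
scene post_a 0.87 [404.5 207.8] [0.6225 0.1698]
scene post_a 0.61 [335.  203.6] [0.5105 0.0367]
scene board 0.6 [371.6 213.9] [0.5729 0.1073]
scene bolt_knob 0.51 [299.4 222.6] [ 0.5077 -0.0694]
scene tin 0.75 [310.9 260.2] [ 0.5707 -0.0801]
scene reel 0.86 [296.2 210.9] [ 0.4135 -0.02  ]
scene screwdriver 0.87 [420.1 223.1] [0.6393 0.2235]
1.0 [ 0.1959 -0.5935  0.2313] [-3.1017 -0.4986 -0.    ] [[ 0.9496  0.3134  0.    ]
 [ 0.3134 -0.9496  0.0001]
 [ 0.     -0.0001 -1.    ]]
```

```bash
python3 - <<'E'
from h import *
a=cv2.imread("pics/top0.png")[110:250,220:400];b=cv2.imread("pics/scene0.png")[130:310,230:470]
cv2.imwrite("pics/c1.png",cv2.resize(a,None,fx=4.2,fy=4.2,interpolation=cv2.INTER_CUBIC))
cv2.imwrite("pics/c2.png",cv2.resize(b,None,fx=3.3,fy=3.3,interpolation=cv2.INTER_CUBIC))
E
```

```text
(no output)
```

View pics/c1.png

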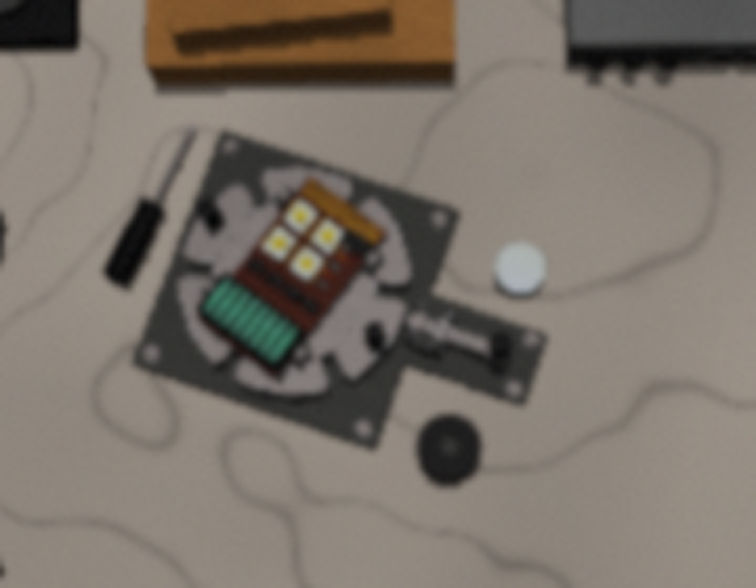

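View pics/c2.png

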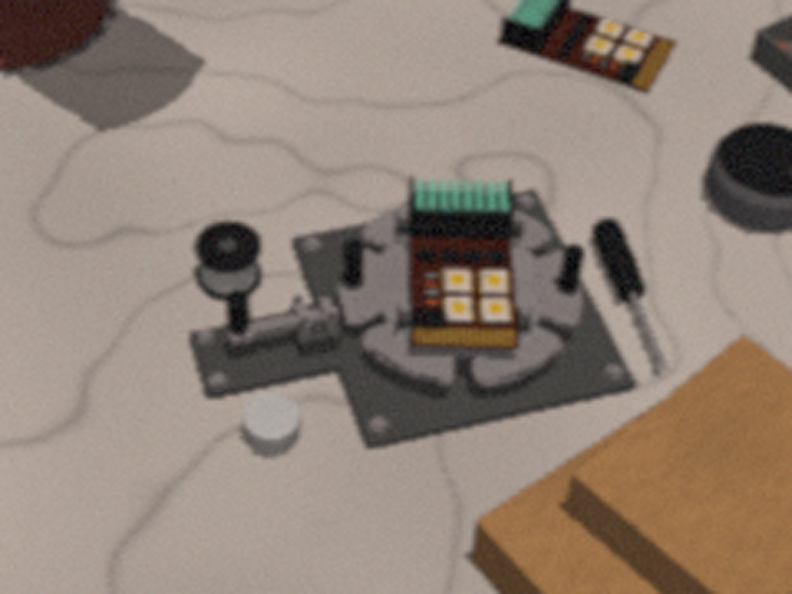

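The crops show the gold strip at upper right of the board (top crop 345,210), slot at roughly full-image (306,153), posts at (310,191) and about (270,161), and the knob at (337,191). These agree with the detections: knob to axis is 179 mm. I'll check the full view for tall obstacles before moving.

View pics/scene0.png

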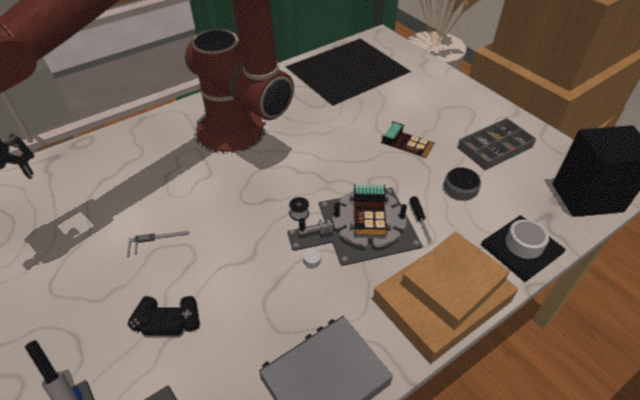

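```bash
cat >> h.py <<'E'
def plan(tx,ty,ang,tz):
    """print remaining tool-axis shift (units of 25mm, in present axes) and turn so that tool y points at world angle ang (deg, mod 180)"""
    o=ctrl.get_obs(); Q=R.from_rotvec(o["tool_rot"]).as_matrix(); d=Q.T@(np.array([tx,ty,tz])-o["tool_pos"])/.025
    cur=np.degrees(np.arctan2(Q[1,1],Q[0,1])); dw=(ang-cur+90)%180-90
    print("t",o["t"],"pos",np.round(o["tool_pos"],4),"yang",round(cur,1),"shift",np.round(d,2),"turn",round(-np.radians(dw),3),"F",np.round(o["contact_force"],1),"open",o["opening"],"q",np.round(o["q"],2))
E
python3 - <<'E'
from h import *
plan(.48,-.01,-36.5,.23)
E
```

```text
t 1.0 pos [ 0.1959 -0.5935  0.2313] yang -71.7 shift [ 18.11 -18.6    0.05] turn -0.615 F [ 1.1  0.8 -0. ] open 0.08560885880694462 q [-1.37  0.05  1.61  0.    1.48 -0.12]
```

Nothing tall lies on the path at z = 0.23: the boxes are at the far side and the arm side is free. Moving to a spot above the near post.

carry_out(
  moves=[
    {"x": 1,"y": -1},
    {"x": 1,"y": -1},
    {"x": 1,"y": -1},
    {"x": 1,"y": -1},
    {"x": 1,"y": -1},
    {"x": 1,"y": -1},
    {"x": 1,"y": -1},
    {"x": 1,"y": -1},
  ],
  grip=30,
)

```text
validation failed for argument at $.mo...
```

carry_out(
  moves=[
    {"x": 1,"y": -1},
    {"x": 1,"y": -1},
    {"x": 1,"y": -1},
    {"x": 1,"y": -1},
    {"x": 1,"y": -1},
    {"x": 1,"y": -1},
    {"x": 1,"y": -1},
    {"x": 1,"y": -1},
  ],
)

```text
validation failed for argument at $.mo...
```

carry_out(
  moves=[
    {"turn": -0.12},
    {"turn": -0.12},
    {"turn": -0.12},
    {"turn": -0.12},
    {"turn": -0.12},
    {},
    {},
    {},
  ],
)

```text
validation failed for argument at $.mo...
```

```bash
python3 - <<'E'
from h import *
np.set_printoptions(precision=4,suppress=True)
o=ctrl.get_obs(); im=ctrl.get_image("wrist"); cv2.imwrite("pics/w1.png",im[:,:,::-1])
for q,z in dict(holder=0,turntable=.03,slot=.038,post_a=.08,bolt_knob=.076).items():
    for m in ctrl.mark_of("wrist",q)[:2]: print(q,round(m["confidence"],2),np.round(m["pixel"],1),at("wrist",m["pixel"],z,o)[:2])
plan(.516,.0385,-36.5,.05)
E
```

```text
turntable 0.46 [138.7  18.8] [ 0.2865 -0.3748]
t 1.3 pos [ 0.1959 -0.5935  0.2313] yang -71.7 shift [ 20.08 -19.99   7.25] turn -0.615 F [ 0.4 -0.2  0.9] open 0.08562607688109215 q [-1.37  0.05  1.61 -0.    1.48 -0.12]
```

View pics/w1.png

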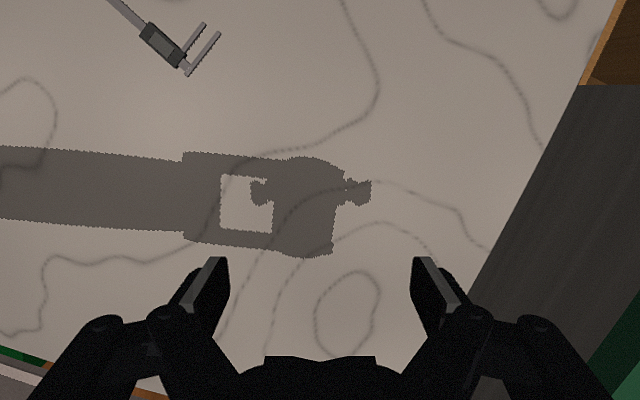

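The moves were refused because every row needs all four fields. The picture shows only the empty desk and the caliper at the start pose. I'll send them again.

carry_out(
  moves=[
    {"x": 1,"y": -1,"z": 0,"turn": 0},
    {"x": 1,"y": -1,"z": 0,"turn": 0},
    {"x": 1,"y": -1,"z": 0,"turn": 0},
    {"x": 1,"y": -1,"z": 0,"turn": 0},
    {"x": 1,"y": -1,"z": 0,"turn": 0},
    {"x": 1,"y": -1,"z": 0,"turn": 0},
    {"x": 1,"y": -1,"z": 0,"turn": 0},
    {"x": 1,"y": -1,"z": 0,"turn": 0},
  ],
  grip=30,
  newtons=20,
)

```text
t: 2.1
tool_pos: [0.3236, -0.3396, 0.2315]
tool_rot: [3.101, 0.498, 0.001]
contact_force: [1.6, 0.0, -0.3]
opening: 0.0303
grip_force: 0.0
```

carry_out(
  moves=[
    {"x": 1,"y": -1,"z": 0,"turn": 0},
    {"x": 1,"y": -1,"z": 0,"turn": 0},
    {"x": 1,"y": -1,"z": 0,"turn": 0},
    {"x": 1,"y": -1,"z": 0,"turn": 0},
    {"x": 1,"y": -1,"z": 0,"turn": 0},
    {"x": 1,"y": -1,"z": 0,"turn": 0},
    {"x": 1,"y": -1,"z": 0,"turn": 0},
    {"x": 1,"y": -1,"z": 0,"turn": 0},
  ],
)

```text
t: 2.9
tool_pos: [0.4509, -0.0869, 0.2316]
tool_rot: [3.101, 0.499, 0.001]
contact_force: [-0.3, 0.0, -1.2]
opening: 0.0298
grip_force: 0.0
```

carry_out(
  moves=[
    {"x": 0,"y": 0,"z": 0,"turn": -0.12},
    {"x": 0,"y": 0,"z": 0,"turn": -0.12},
    {"x": 0,"y": 0,"z": 0,"turn": -0.12},
    {"x": 0,"y": 0,"z": 0,"turn": -0.12},
    {"x": 0,"y": 0,"z": 0,"turn": -0.12},
    {"x": 0,"y": 0,"z": 0,"turn": 0},
    {"x": 0,"y": 0,"z": 0,"turn": 0},
    {"x": 0,"y": 0,"z": 0,"turn": 0},
  ],
)

```text
t: 3.7
tool_pos: [0.4503, -0.0883, 0.2314]
tool_rot: [2.817, 1.391, 0.0]
contact_force: [0.1, -0.7, 0.3]
opening: 0.0299
grip_force: 0.0
```

```bash
python3 - <<'E'
from h import *
np.set_printoptions(precision=4,suppress=True)
o=ctrl.get_obs(); im=ctrl.get_image("wrist"); cv2.imwrite("pics/w2.png",im[:,:,::-1])
for q,z in dict(holder=0,turntable=.03,slot=.038,post_a=.08,bolt_knob=.076).items():
    for m in ctrl.mark_of("wrist",q)[:2]: print(q,round(m["confidence"],2),np.round(m["pixel"],1),at("wrist",m["pixel"],z,o)[:2])
plan(.516,.0385,-36.5,.05)
E
```

```text
post_a 0.76 [288.8  19.5] [0.5156 0.0378]
bolt_knob 0.83 [348.6 124.2] [ 0.5043 -0.0631]
t 4.0 pos [ 0.4504 -0.0883  0.2313] yang -37.4 shift [ 5.62 -0.99  7.25] turn -0.015 F [0.7 0.8 0.4] open 0.02956355230368348 q [-0.36 -0.36  1.98  0.    1.52  0.3 ]
```

View pics/w2.png

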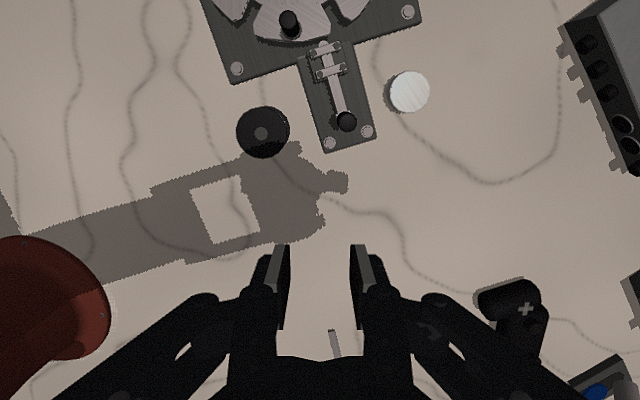

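The wrist view shows post_b at (289,20) and the knob at (349,124), both consistent with the earlier values. Approaching above post_b.

carry_out(
  moves=[
    {"x": 0.8,"y": -0.14,"z": 0,"turn": 0},
    {"x": 0.8,"y": -0.14,"z": 0,"turn": -0.015},
    {"x": 0.8,"y": -0.14,"z": 0.5,"turn": 0},
    {"x": 0.8,"y": -0.14,"z": 0.5,"turn": 0},
    {"x": 0.8,"y": -0.14,"z": 0.5,"turn": 0},
    {"x": 0.8,"y": -0.14,"z": 0.5,"turn": 0},
    {"x": 0.8,"y": -0.14,"z": 0.5,"turn": 0},
    {"x": 0,"y": 0,"z": 0.5,"turn": 0},
  ],
)

```text
t: 4.8
tool_pos: [0.5151, 0.0401, 0.1558]
tool_rot: [-2.803, -1.417, -0.001]
contact_force: [-0.8, 0.1, 0.1]
opening: 0.0302
grip_force: 0.0
```

```bash
python3 - <<'E'
from h import *
np.set_printoptions(precision=4,suppress=True)
print(np.array(ctrl.calibration("wrist")["T_tool_cam"]))
o=ctrl.get_obs(); im=ctrl.get_image("wrist"); cv2.imwrite("pics/w3.png",im[:,:,::-1])
for q,z in dict(holder=0,turntable=.03,slot=.038,post_a=.08,bolt_knob=.076).items():
    for m in ctrl.mark_of("wrist",q)[:2]: print(q,round(m["confidence"],2),np.round(m["pixel"],1),at("wrist",m["pixel"],z,o)[:2])
plan(.5155,.038,-36.5,.05)
E
```

```text
[[-0.0009 -0.9503 -0.3112  0.0798]
 [ 1.     -0.001  -0.      0.0007]
 [-0.0003 -0.3112  0.9503 -0.1423]
 [ 0.      0.      0.      1.    ]]
holder 0.57 [319.7  91.1] [0.5644 0.1055]
turntable 0.87 [321.3  91.7] [0.565  0.1042]
slot 0.93 [435.3  93.8] [0.6367 0.0501]
t 5.1 pos [0.5148 0.0379 0.1572] yang -36.6 shift [0.02 0.01 4.29] turn -0.001 F [-1.2  0.3  0.6] open 0.03017615026612926 q [-0.07 -0.15  1.94 -0.    1.36  0.57]
```

View pics/w3.png

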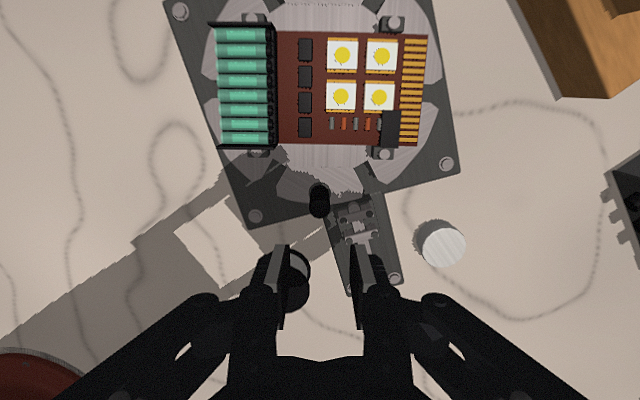

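Post_b, at (319,200), sits midway between the fingers. The gold contacts face image right, giving slot angle ≈ -37°, bolt angle ≈ -110°, axis (0.565, 0.1045). Lower, narrow the fingers round the post, then carry it clockwise about 73°.

carry_out(
  moves=[
    {"x": 0,"y": 0,"z": 0.7,"turn": 0},
    {"x": 0,"y": 0,"z": 0.7,"turn": 0},
    {"x": 0,"y": 0,"z": 0.7,"turn": 0},
    {"x": 0,"y": 0,"z": 0.7,"turn": 0},
    {"x": 0,"y": 0,"z": 0.7,"turn": 0},
    {"x": 0,"y": 0,"z": 0.6,"turn": 0},
    {"x": 0,"y": 0,"z": 0,"turn": 0},
    {"x": 0,"y": 0,"z": 0,"turn": 0},
  ],
)

```text
t: 5.9
tool_pos: [0.5148, 0.0383, 0.0543]
tool_rot: [2.805, 1.413, 0.001]
contact_force: [0.1, -0.9, 0.7]
opening: 0.0299
grip_force: 0.0
```

carry_out(
  moves=[
    {"x": 0,"y": 0,"z": 0,"turn": 0},
    {"x": 0,"y": 0,"z": 0,"turn": 0},
    {"x": 0,"y": 0,"z": 0,"turn": 0},
    {"x": 0,"y": 0,"z": 0,"turn": 0},
    {"x": 0.01,"y": -0.27,"z": 0,"turn": 0.08},
    {"x": 0.01,"y": -0.27,"z": 0,"turn": 0.08},
    {"x": 0.01,"y": -0.27,"z": 0,"turn": 0.08},
    {"x": 0,"y": 0,"z": 0,"turn": 0},
  ],
  grip=20,
)

```text
t: 6.7
tool_pos: [0.4995, 0.0527, 0.054]
tool_rot: [-2.954, -1.069, -0.0]
contact_force: [-0.5, 0.4, -0.4]
opening: 0.0198
grip_force: 0.0
```

```bash
cat >> h.py <<'E'
AX=np.array([.565,.1045])
def arc():
    o=ctrl.get_obs(); d=np.array(o["tool_pos"])[:2]-AX; print("radius",np.hypot(*d),"post angle",np.degrees(np.arctan2(d[1],d[0])))
E
python3 - <<'E'
from h import *
arc(); plan(.5155,.038,-36.5,.05)
for m in ctrl.mark_of("scene","slot")[:1]: print(m)
ctrl.get_image("wrist")
E
```

```text
radius 0.08344036109115217 post angle -141.66582565521477
t 6.7 pos [0.4995 0.0527 0.054 ] yang -50.2 shift [0.11 0.86 0.16] turn -0.239 F [-0.5  0.4 -0.4] open 0.01983502641253021 q [-0.04 -0.06  2.04  0.    1.16  0.83]
{'pixel': [371.2, 245.0], 'confidence': 0.8}
```

Radius held at 83.4 mm, so the arc is good. Continuing: 13 more rows of 0.08.

carry_out(
  moves=[
    {"x": 0.01,"y": -0.27,"z": 0,"turn": 0.08},
    {"x": 0.01,"y": -0.27,"z": 0,"turn": 0.08},
    {"x": 0.01,"y": -0.27,"z": 0,"turn": 0.08},
    {"x": 0.01,"y": -0.27,"z": 0,"turn": 0.08},
    {"x": 0.01,"y": -0.27,"z": 0,"turn": 0.08},
    {"x": 0.01,"y": -0.27,"z": 0,"turn": 0.08},
    {"x": 0.01,"y": -0.27,"z": 0,"turn": 0.08},
    {"x": 0,"y": 0,"z": 0,"turn": 0},
  ],
)

```text
t: 7.6
tool_pos: [0.4809, 0.0954, 0.0539]
tool_rot: [-3.134, -0.213, 0.0]
contact_force: [0.0, -0.3, -0.0]
opening: 0.02
grip_force: 0.0
```

carry_out(
  moves=[
    {"x": 0.01,"y": -0.27,"z": 0,"turn": 0.08},
    {"x": 0.01,"y": -0.27,"z": 0,"turn": 0.08},
    {"x": 0.01,"y": -0.27,"z": 0,"turn": 0.08},
    {"x": 0.01,"y": -0.27,"z": 0,"turn": 0.08},
    {"x": 0.01,"y": -0.27,"z": 0,"turn": 0.08},
    {"x": 0.01,"y": -0.22,"z": 0,"turn": 0.06},
    {"x": 0,"y": 0,"z": 0,"turn": 0},
    {"x": 0,"y": 0,"z": 0,"turn": 0},
  ],
)

```text
t: 8.4
tool_pos: [0.4846, 0.1336, 0.0536]
tool_rot: [3.1, -0.506, -0.001]
contact_force: [-0.8, 0.3, 0.3]
opening: 0.02
grip_force: 0.0
```

```bash
python3 - <<'E'
from h import *
np.set_printoptions(precision=4,suppress=True)
arc(); plan(.5155,.038,-109.9,.05)
o=ctrl.get_obs(); im=ctrl.get_image("wrist"); cv2.imwrite("pics/w4.png",im[:,:,::-1])
for cam in("top","scene"): ctrl.get_image(cam)
for cam in("top","scene","wrist"):
  for q,z in dict(turntable=.03,slot=.038,post_a=.08,bolt_knob=.076).items():
    for m in ctrl.mark_of(cam,q)[:2]: print(cam,q,round(m["confidence"],2),np.round(m["pixel"],1),at(cam,m["pixel"],z,o)[:2])
E
```

```text
radius 0.08549403382649291 post angle 160.09202888693466
t 8.4 pos [0.4846 0.1336 0.0536] yang -108.5 shift [2.39 3.23 0.15] turn 0.024 F [-0.8  0.3  0.3] open 0.019970965228815165 q [ 0.12 -0.06  2.04  0.    1.16  2.02]
top slot 0.92 [315.9 186.8] [0.528  0.0128]
top post_a 0.97 [295.4 150.2] [0.6468 0.0803]
top bolt_knob 0.51 [339.5 192.1] [ 0.502  -0.0656]
scene slot 0.68 [340.1 222.5] [0.5401 0.0321]
scene post_a 0.85 [358.4 182.2] [0.485  0.1322]
scene post_a 0.72 [382.1 228.2] [0.6405 0.0813]
scene bolt_knob 0.79 [300.  220.3] [ 0.5024 -0.0641]
wrist turntable 0.85 [316.4  80.7] [0.5672 0.1072]
wrist slot 0.61 [504.7  83.5] [0.5379 0.0215]
wrist post_a 0.86 [321.1 284.8] [0.4876 0.1316]
wrist post_a 0.53 [552.  226.8] [0.4823 0.0334]
wrist bolt_knob 0.49 [82.  33.4] [0.6088 0.1808]
```

View pics/w4.png

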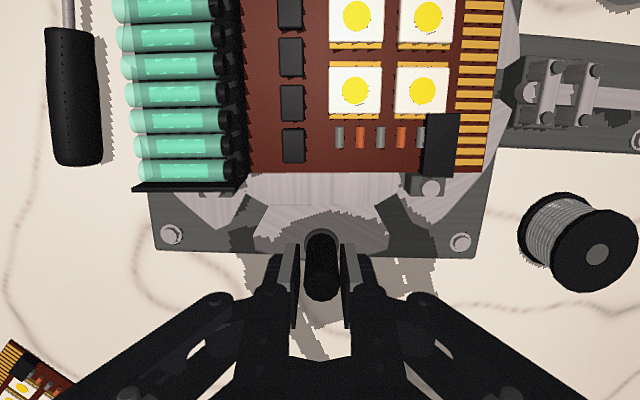

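```bash
python3 - <<'E'
from h import *
im=cv2.imread("pics/w4.png")[20:180,440:640]
cv2.imwrite("pics/c4.png",cv2.resize(im,None,fx=3.7,fy=3.7,interpolation=cv2.INTER_CUBIC))
E
```

```text
(no output)
```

View pics/c4.png

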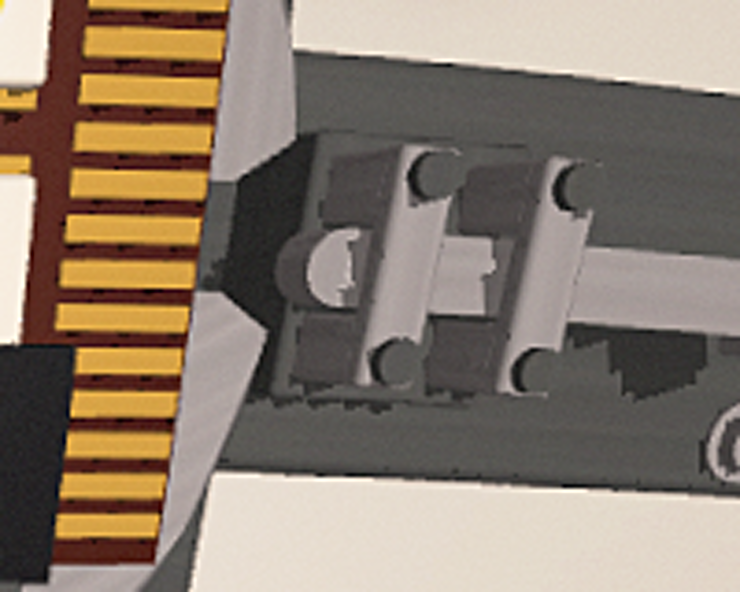

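The crop shows the bolt nose slightly below the slot's centre line, so the disc needs a bit more clockwise. Quantifying.

```bash
python3 - <<'E'
from h import *
np.set_printoptions(precision=4,suppress=True)
P=lambda a:at("wrist",(440+a[0]/3.7,20+a[1]/3.7),.038)[:2]
ui,li,uo,lo=map(P,[(238,182),(228,290),(294,142),(264,330)])
b1=(P((330,233))+P((330,308)))/2; b2=(P((600,247))+P((600,322)))/2
b3=(P((700,256))+P((700,333)))/2
u=b3-b1;u/=np.linalg.norm(u);n=np.array([-u[1],u[0]])
print("bolt dir",np.degrees(np.arctan2(u[1],u[0])),"slot w",np.linalg.norm(ui-li),np.linalg.norm(uo-lo))
for s in ((ui+li)/2,(uo+lo)/2): print("slot off bolt line mm",1e3*n@(s-b1), "dist axis",np.linalg.norm(s-AX))
print(b1,b2,1e3*n@(b2-b1)); v=(uo+lo-ui-li); print("slotdir",np.degrees(np.arctan2(v[1],v[0])), "axis off line",1e3*n@(AX-b1))
E
```

```text
bolt dir -109.9584269156926 slot w 0.01347947792201624 0.023564425768567616
slot off bolt line mm 3.6413889547424416 dist axis 0.08657612754729964
slot off bolt line mm 3.807796200186731 dist axis 0.09285487868650219
[0.5294 0.0103] [ 0.5163 -0.0269] 0.34170636094641793
slotdir -108.43972581540018 axis off line 1.2742008348677771
```

carry_out(
  moves=[
    {"x": 0.03,"y": -0.07,"z": 0,"turn": 0.02},
    {"x": 0.03,"y": -0.07,"z": 0,"turn": 0.02},
    {"x": 0,"y": 0,"z": 0,"turn": 0},
    {"x": 0,"y": 0,"z": 0,"turn": 0},
    {"x": 0,"y": 0,"z": 0,"turn": 0},
    {"x": 0,"y": 0,"z": 0,"turn": 0},
    {"x": 0,"y": 0,"z": 0,"turn": 0},
    {"x": 0,"y": 0,"z": 0,"turn": 0},
  ],
)

```text
t: 9.95
tool_pos: [0.4873, 0.1366, 0.0539]
tool_rot: [-3.089, 0.572, -0.0]
contact_force: [-1.7, -0.4, -1.4]
opening: 0.02
grip_force: 0.2
```

```bash
python3 - <<'E'
from h import *
arc(); plan(.5155,.038,-109.9,.05)
im=ctrl.get_image("wrist")[:,:,::-1]; cv2.imwrite("pics/w5.png",im)
cv2.imwrite("pics/c5.png",cv2.resize(im[20:180,440:640],None,fx=3.7,fy=3.7,interpolation=cv2.INTER_CUBIC))
E
```

```text
radius 0.08404485100498633 post angle 157.52427990199095
t 9.95 pos [0.4873 0.1366 0.0539] yang -111.0 shift [2.46 3.28 0.16] turn -0.019 F [-1.7 -0.4 -1.4] open 0.020037203413234443 q [ 0.13 -0.05  2.03  0.    1.16  2.06]
```

View pics/c5.png

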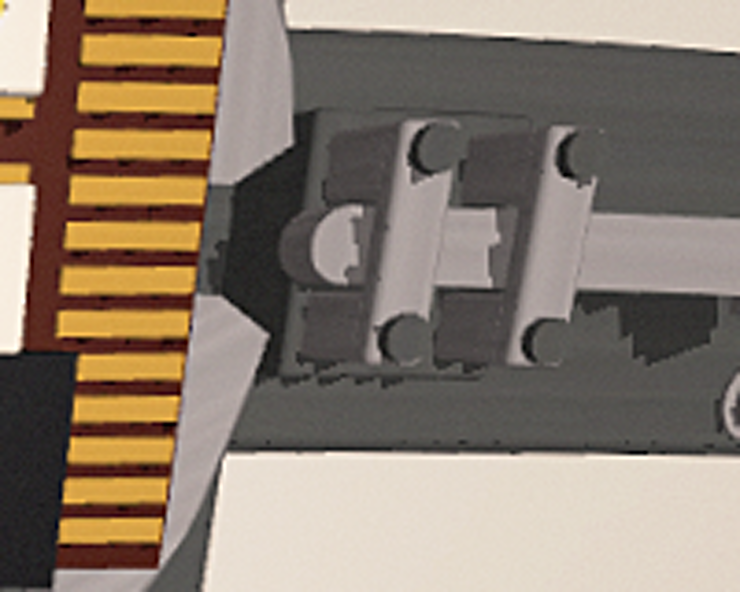

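Now aligned within about 0.5 mm (slot centre row ≈ 240, bolt line ≈ 243). I'll open the fingers, rise and go to the outer side of the knob.

carry_out(
  moves=[
    {"x": 0,"y": 0,"z": 0,"turn": 0},
    {"x": 0,"y": 0,"z": 0,"turn": 0},
    {"x": 0,"y": 0,"z": 0,"turn": 0},
    {"x": 0,"y": 0,"z": -0.6,"turn": 0},
    {"x": 0,"y": 0,"z": -0.8,"turn": 0},
    {"x": 0,"y": 0,"z": -0.8,"turn": 0},
    {"x": 0,"y": 0,"z": -0.8,"turn": 0},
    {"x": 0,"y": 0,"z": 0,"turn": -0.02},
  ],
  grip=28,
)

```text
t: 10.8
tool_pos: [0.4899, 0.137, 0.1335]
tool_rot: [-3.093, 0.539, -0.012]
contact_force: [0.6, -0.1, 0.3]
opening: 0.0278
grip_force: 0.0
```

```bash
python3 - <<'E'
from h import *
plan(.491,-.0965,-109.9,.053)
E
```

```text
t 10.8 pos [0.4899 0.137  0.1335] yang -109.8 shift [3.18 8.79 3.21] turn 0.002 F [ 0.6 -0.1  0.3] open 0.027840375432329367 q [ 0.13 -0.15  1.98  0.    1.31  2.04]
```

carry_out(
  moves=[
    {"x": 0.4,"y": 1,"z": 0,"turn": 0},
    {"x": 0.4,"y": 1,"z": 0,"turn": 0},
    {"x": 0.4,"y": 1,"z": 0,"turn": 0},
    {"x": 0.4,"y": 1,"z": 0,"turn": 0},
    {"x": 0.4,"y": 1,"z": 0,"turn": 0},
    {"x": 0.4,"y": 1,"z": 0,"turn": 0},
    {"x": 0.4,"y": 1,"z": 0,"turn": 0},
    {"x": 0.4,"y": 1,"z": 0,"turn": 0},
  ],
  grip=0,
)

```text
t: 11.6
tool_pos: [0.4941, -0.0796, 0.1282]
tool_rot: [-3.095, 0.54, 0.001]
contact_force: [-0.0, 0.3, -0.4]
opening: -0.0003
grip_force: 0.0
```

carry_out(
  moves=[
    {"x": 0,"y": 0.8,"z": 0,"turn": 0},
    {"x": 0,"y": 0,"z": 0.5,"turn": 0},
    {"x": 0,"y": 0,"z": 0.5,"turn": 0},
    {"x": 0,"y": 0,"z": 0.5,"turn": 0},
    {"x": 0,"y": 0,"z": 0,"turn": 0},
    {"x": 0,"y": 0,"z": 0,"turn": 0},
    {"x": 0,"y": 0,"z": 0,"turn": 0},
    {"x": 0,"y": 0,"z": 0,"turn": 0},
  ],
)

```text
t: 12.4
tool_pos: [0.4884, -0.0974, 0.092]
tool_rot: [3.095, -0.54, 0.002]
contact_force: [-0.6, 0.4, -0.2]
opening: 0.0001
grip_force: 0.0
```

```bash
python3 - <<'E'
from h import *
np.set_printoptions(precision=4,suppress=True)
plan(.491,-.0965,-109.9,.053)
o=ctrl.get_obs()
for cam in("top","scene","wrist"):
  im=ctrl.get_image(cam); cv2.imwrite(f"pics/k_{cam}.png",im[:,:,::-1])
  for q,z in dict(slot=.038,bolt_knob=.076,post_a=.08).items():
    for m in ctrl.mark_of(cam,q)[:2]: print(cam,q,round(m["confidence"],2),np.round(m["pixel"],1),at(cam,m["pixel"],z,o)[:2])
E
```

```text
t 12.4 pos [ 0.4884 -0.0974  0.092 ] yang -109.8 shift [ 0.08 -0.07  1.56] turn 0.002 F [-0.6  0.4 -0.2] open 6.383531760406127e-05 q [-0.35 -0.13  2.03  0.    1.24  1.57]
top slot 0.63 [313.9 181.6] [0.5462 0.0195]
top bolt_knob 0.47 [338.1 192.2] [ 0.5017 -0.0609]
top post_a 0.61 [296.9 150.4] [0.646  0.0753]
top post_a 0.56 [281.1 197.1] [0.4871 0.128 ]
scene slot 0.68 [337.4 222.9] [0.5372 0.0256]
scene bolt_knob 0.73 [300.4 222.4] [ 0.5086 -0.0671]
scene bolt_knob 0.42 [298.2 210.3] [ 0.4725 -0.0496]
scene post_a 0.86 [358.7 181. ] [0.4819 0.1357]
scene post_a 0.56 [381.5 229.8] [0.6434 0.0769]
wrist slot 0.74 [128.3 214.8] [0.5358 0.023 ]
wrist bolt_knob 0.59 [247.2 241.7] [ 0.5045 -0.0611]
wrist post_a 0.65 [ 20.9 208. ] [0.5664 0.0487]
```

Knob at (0.504, -0.063), 38 mm in front of the tool and 3 mm sideways. Lower beside it, then push.

carry_out(
  moves=[
    {"x": 0.1,"y": 0,"z": 0.5,"turn": 0},
    {"x": 0,"y": 0,"z": 0.5,"turn": 0},
    {"x": 0,"y": 0,"z": 0.5,"turn": 0},
    {"x": 0,"y": 0,"z": 0,"turn": 0},
    {"x": 0,"y": -0.2,"z": 0,"turn": 0},
    {"x": 0,"y": -0.2,"z": 0,"turn": 0},
    {"x": 0,"y": 0,"z": 0,"turn": 0},
    {"x": 0,"y": 0,"z": 0,"turn": 0},
  ],
)

```text
t: 13.8
tool_pos: [0.4941, -0.0888, 0.0544]
tool_rot: [3.095, -0.54, 0.002]
contact_force: [-0.3, 0.3, -0.1]
opening: -0.0001
grip_force: 0.0
```

carry_out(
  moves=[
    {"x": 0,"y": -0.1,"z": 0,"turn": 0},
    {"x": 0,"y": -0.1,"z": 0,"turn": 0},
    {"x": 0,"y": -0.1,"z": 0,"turn": 0},
    {"x": 0,"y": -0.1,"z": 0,"turn": 0},
    {"x": 0,"y": -0.1,"z": 0,"turn": 0},
    {"x": 0,"y": -0.1,"z": 0,"turn": 0},
    {"x": 0,"y": 0,"z": 0,"turn": 0},
    {"x": 0,"y": 0,"z": 0,"turn": 0},
  ],
)

```text
t: 14.6
tool_pos: [0.4988, -0.0746, 0.0539]
tool_rot: [-3.094, 0.541, -0.001]
contact_force: [-0.1, -0.9, 0.5]
opening: -0.0001
grip_force: 0.6
```

```bash
cat >> h.py <<'E'
def see():
  o=ctrl.get_obs(); d=np.array(o["tool_pos"])[:2]-np.array([.5638,.1049]); u=np.array([-.341,-.94])
  print("t",o["t"],"tool radius along bolt",d@u,"lateral",d@[.94,-.341],"F along push",-u@np.array(o["contact_force"])[:2])
  for cam in("top","scene","wrist"):
    im=ctrl.get_image(cam); cv2.imwrite(f"pics/s_{cam}_{o['t']:.1f}.png",im[:,:,::-1])
    for q,z in dict(slot=.038,bolt_knob=.076).items():
      for m in ctrl.mark_of(cam,q)[:1]: p=at(cam,m["pixel"],z,o)[:2]; print(cam,q,round(m["confidence"],2),np.round(p,4),"rad",round((p-[.5638,.1049])@u,4))
E
python3 -c "from h import *;see()"
```

```text
t 14.6 tool radius along bolt 0.19089526610093552 lateral 0.00015022244340488072 F along push -0.9114758064924712
top slot 0.92 [0.5378 0.0161] rad 0.0923
top bolt_knob 0.59 [0.4905 0.1324] rad -0.0008
scene slot 0.8 [0.5364 0.0218] rad 0.0875
scene bolt_knob 0.64 [0.6756 0.1714] rad -0.1007
wrist slot 0.68 [0.536  0.0228] rad 0.0866
wrist bolt_knob 0.8 [ 0.5068 -0.0547] rad 0.1694
```

In contact: tool to knob is about 21.5 mm and the knob is moving. About 21 mm remain.

carry_out(
  moves=[
    {"x": 0,"y": -0.1,"z": 0,"turn": 0},
    {"x": 0,"y": -0.1,"z": 0,"turn": 0},
    {"x": 0,"y": -0.1,"z": 0,"turn": 0},
    {"x": 0,"y": -0.1,"z": 0,"turn": 0},
    {"x": 0,"y": -0.1,"z": 0,"turn": 0},
    {"x": 0,"y": -0.1,"z": 0,"turn": 0},
    {"x": 0,"y": -0.1,"z": 0,"turn": 0},
    {"x": 0,"y": 0,"z": 0,"turn": 0},
  ],
)

```text
t: 15.85
tool_pos: [0.5047, -0.0579, 0.0538]
tool_rot: [-3.094, 0.541, -0.0]
contact_force: [-0.5, -2.0, 0.1]
opening: 0.0001
grip_force: 0.6
```

```bash
python3 -c "from h import *;see()"
```

```text
t 15.85 tool radius along bolt 0.17314549361966142 lateral -1.637955954841841e-06 F along push -2.0251635973655464
top slot 0.86 [0.5399 0.012 ] rad 0.0955
scene slot 0.76 [0.5394 0.0224] rad 0.0859
scene bolt_knob 0.56 [ 0.5155 -0.0407] rad 0.1533
wrist slot 0.94 [0.5351 0.0226] rad 0.0871
wrist bolt_knob 0.96 [ 0.5113 -0.0372] rad 0.1515
```

Moving smoothly at 2 N. About 3 to 4 mm remain, so small steps to the stop.

carry_out(
  moves=[
    {"x": 0,"y": -0.04,"z": 0,"turn": 0},
    {"x": 0,"y": -0.04,"z": 0,"turn": 0},
    {"x": 0,"y": -0.04,"z": 0,"turn": 0},
    {"x": 0,"y": 0,"z": 0,"turn": 0},
    {"x": 0,"y": 0,"z": 0,"turn": 0},
    {"x": 0,"y": 0,"z": 0,"turn": 0},
    {"x": 0,"y": 0,"z": 0,"turn": 0},
    {"x": 0,"y": 0,"z": 0,"turn": 0},
  ],
)

```text
t: 17.1
tool_pos: [0.5056, -0.0555, 0.0538]
tool_rot: [3.095, -0.541, 0.0]
contact_force: [-1.8, -2.2, 0.5]
opening: -0.0
grip_force: 1.3
```

carry_out(
  moves=[
    {"x": 0,"y": -0.04,"z": 0,"turn": 0},
    {"x": 0,"y": 0,"z": 0,"turn": 0},
    {"x": 0,"y": 0,"z": 0,"turn": 0},
    {"x": 0,"y": 0,"z": 0,"turn": 0},
    {"x": 0,"y": 0,"z": 0,"turn": 0},
    {"x": 0,"y": 0,"z": 0,"turn": 0},
    {"x": 0,"y": 0,"z": 0,"turn": 0},
    {"x": 0,"y": 0,"z": 0,"turn": 0},
  ],
)

```text
t: 17.9
tool_pos: [0.506, -0.0545, 0.0538]
tool_rot: [-3.095, 0.541, -0.0]
contact_force: [-0.5, -1.8, 0.5]
opening: 0.0002
grip_force: 0.8
```

Force is still only sliding friction, so it isn't at the stop yet.

carry_out(
  moves=[
    {"x": 0,"y": -0.04,"z": 0,"turn": 0},
    {"x": 0,"y": -0.04,"z": 0,"turn": 0},
    {"x": 0,"y": 0,"z": 0,"turn": 0},
    {"x": 0,"y": 0,"z": 0,"turn": 0},
    {"x": 0,"y": 0,"z": 0,"turn": 0},
    {"x": 0,"y": 0,"z": 0,"turn": 0},
    {"x": 0,"y": 0,"z": 0,"turn": 0},
    {"x": 0,"y": 0,"z": 0,"turn": 0},
  ],
)

```text
t: 18.7
tool_pos: [0.5063, -0.0537, 0.0539]
tool_rot: [3.092, -0.54, -0.001]
contact_force: [-2.8, -5.9, 1.2]
opening: 0.0002
grip_force: 3.3
```

```bash
python3 -c "from h import *;see()"
```

```text
t 18.7 tool radius along bolt 0.168700523947567 lateral 4.7771686262874924e-05 F along push -6.5140151582845185
top slot 0.67 [0.5455 0.0171] rad 0.0888
scene slot 0.58 [0.5428 0.0284] rad 0.0791
scene bolt_knob 0.58 [ 0.5152 -0.0378] rad 0.1507
wrist slot 0.69 [0.5356 0.0241] rad 0.0856
wrist bolt_knob 0.7 [ 0.5138 -0.0339] rad 0.1476
```

carry_out(
  moves=[
    {"x": 0,"y": -0.04,"z": 0,"turn": 0},
    {"x": 0,"y": -0.04,"z": 0,"turn": 0},
    {"x": 0,"y": 0,"z": 0,"turn": 0},
    {"x": 0,"y": 0,"z": 0,"turn": 0},
    {"x": 0,"y": 0,"z": 0,"turn": 0},
    {"x": 0,"y": 0,"z": 0,"turn": 0},
    {"x": 0,"y": 0,"z": 0,"turn": 0},
    {"x": 0,"y": 0,"z": 0,"turn": 0},
  ],
)

```text
t: 19.95
tool_pos: [0.5064, -0.0535, 0.0539]
tool_rot: [3.089, -0.539, -0.003]
contact_force: [-5.5, -12.1, 3.4]
opening: 0.0005
grip_force: 6.7
```

Firm stop: the force doubled with only 0.2 mm of travel. Backing off and rising.

carry_out(
  moves=[
    {"x": 0,"y": 0.3,"z": 0,"turn": 0},
    {"x": 0,"y": 0.4,"z": 0,"turn": 0},
    {"x": 0,"y": 0.4,"z": 0,"turn": 0},
    {"x": 0,"y": 0,"z": -0.8,"turn": 0},
    {"x": 0,"y": 0,"z": -0.8,"turn": 0},
    {"x": 0,"y": 0,"z": -0.8,"turn": 0},
    {"x": 0,"y": 0,"z": -0.8,"turn": 0},
    {"x": 0,"y": 0,"z": 0,"turn": 0},
  ],
)

```text
t: 20.75
tool_pos: [0.5001, -0.0775, 0.1372]
tool_rot: [3.094, -0.541, 0.01]
contact_force: [0.1, -0.6, 0.0]
opening: 0.0
grip_force: 0.0
```

```bash
python3 - <<'E'
from h import *
see()
import glob,os
f=max(glob.glob("pics/s_wrist_*"),key=os.path.getmtime); cv2.imwrite("pics/final.png",cv2.imread(f))
E
```

```text
t 20.75 tool radius along bolt 0.19322942525358122 lateral 0.0022862088059483684 F along push -0.5501849015002035
top slot 0.64 [ 0.288  -0.3441] rad 0.5161
top bolt_knob 0.45 [ 0.5136 -0.0336] rad 0.1473
scene slot 0.79 [0.5437 0.0217] rad 0.085
scene bolt_knob 0.7 [ 0.5176 -0.04  ] rad 0.152
wrist slot 0.82 [0.5377 0.0234] rad 0.0855
wrist bolt_knob 0.65 [ 0.5158 -0.0309] rad 0.1441
```

View pics/final.png

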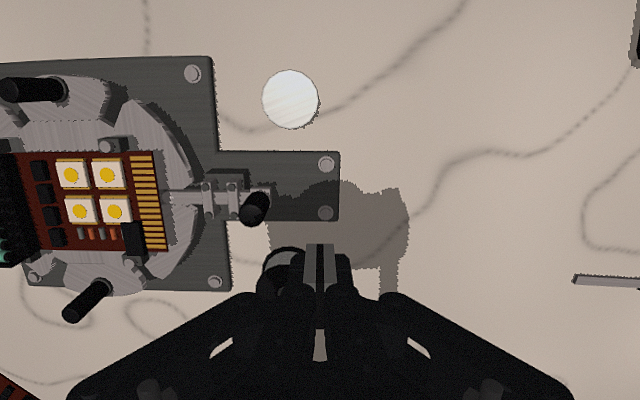

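The bolt, at (190,197), runs into the slot in front of the gold contacts. The knob at (255,208) is close to the keepers, and the tin and reel are undisturbed. Handing in.

```bash
python3 -c "from h import *;print(ctrl.finish_job())"
```

```text
the job is handed in; nothing more can be done
None
```

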